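# Slide a lacquer sample plate off the work tray and set it on the drying rest

### The job

Slide the thin black sample plate that lies on the work tray flat across it, past the jar and the cup, until about a third of it sticks out over the tray's open side, then grip it by that overhanging end and lift it off. Carry it to the empty sloped drying rest and lay it there gently, decorated face up, holding it at the rest's slope until it lies flat on it, centred and straight with its lower end against the ledge, and let go. Leave the jar, the cup and the finished plate on the other rest where they are.

Things in the scene. Friction and masses are not known exactly. Their poses are not given: they have to be found in the camera images.
- plate_center (a point): Centre (half-way up) of the loose lacquered metal plate: thin, black, 170 x 60 x 3 mm, about 85 g, gold disc and two gold cross lines on its decorated face. x along its length, y across, z out of that face. Starts flat on the tray floor, length within 35 degrees of the tray's y axis, too thin to grasp there. Friction on the waxed wood about 0.3, so fingertips pressed on it drag it.
- plate_end_a (a point): Middle of the plate's end edge at its +x, 85 mm from its centre; at the start this is the end nearer the tray's open side. The plate can also be shifted or turned by pushing its 3 mm edges with fingertips just above the floor; twisting it under a pressed fingertip mostly slips.
- plate_end_b (a point): Middle of the plate's other end edge at its -x, 85 mm from its centre.
- tray: Fixed wooden tray on four legs (30 square, at its corners), 300 x 300 mm. Origin at the centre of its footprint on the table; z up, x along the open side. Floor 70 mm above the table, 18 thick. Rims 14 high above the floor on three sides (inner faces at x = -142, x = +142, y = +142); the side at y = -150 is open, without rim.
- jar_center (a point): Centre (half-way up) of an amber glass jar with white cap, 44 in diameter, 58 high, loose, standing on the tray floor near the open side (about 120 mm from the tray's centre towards the open side). Must not be moved. Jar and cup stand in either order along the open side.
- cup_center (a point): Centre (half-way up) of a white cup, 46 in diameter, 55 high, loose, standing on the tray floor near the open side like the jar. Must not be moved.
- rest_bed: Sloping bed of the empty drying rest (fixed), rising at 28 degrees. Origin on its surface where the plate's centre belongs, 115 mm above the table; x up the slope (roughly away from the robot), y across, z square out of it. The bed is 44 wide, from x = -95 to +29, so the plate's upper end stands free. At the low end a ledge rises 10 mm, face at x = -86: a plate against it has its centre at x = -1.
- rest_b_bed: Sloping bed of the other drying rest, alike in size and axes, about 170 to 220 mm to one side of the empty one; it already carries a finished plate.
- done_plate_center (a point): Centre of the finished plate, of the same size and look (170 x 60 x 3), lying loose on the other rest. Must not be moved.
Things that resemble listed ones, but are neither listed nor needed, are in the scene too. Leave any purple look-alike of the part that bears plate_center alone.

How it is judged:
By the outcome, as a careful person would: the job done as asked, in the order asked, and still so for the second after the job is handed in, with the robot touching nothing.
It also fails if it takes over 72 s, if anything falls off the work surface, if the arm or the gripper's body presses on something with over 40 N, if the wrist force passes 120 N, or if a joint passes its speed limit or range.

### The arm

A 7-joint arm with a two-finger parallel gripper is mounted at the origin on the work surface. World frame = base frame: x ahead of the robot, y to its left, z up, the work surface at z = 0. Lengths are in m, angles in degrees, forces in N, time in s.
With the tool pointing down it reaches from about 0.425 to 0.875 m from the base axis. Payload 4.7 kg.
Tool frame: the origin (TCP) lies midway between the tips of the shut fingers; the grasp point (between the pads) lies 19 mm behind it; z points along the fingers, x is the direction in which the jaws open and shut, and the axes are right-handed (so a half turn about z gives the same grasp; the last joint's range is limited). The gripper opens to 87 mm and grips with 3 to 60 N. Pads are 19 mm wide; open, the fingers measure 117 mm over their backs; the gripper's body (75 mm by 190 mm) begins 51 mm behind the grasp point.
Start: joints at [65.495, 18.392, -4.016, 83.108, 1.295, 78.541, -3.26], TCP at [0.278, -0.588, 0.223] pointing down, gripper open.
Joint ranges: [-163.93, 163.93], [-17.29, 119.83], [-79.2, 71.16], [3.27, 140.29], [-89.18, 269.18], [5.43, 117.66], [-154.24, 154.24]. Speed limits (degrees/s): [147.25, 147.25, 180, 180, 180, 180, 180].

### API

Orientations are given as [roll, pitch, yaw] about the fixed x, y, z axes, in that order (R = Rz(yaw) Ry(pitch) Rx(roll)).
In Python, from cell import telemetry, optics, env gives the robot as it stands.
- The arm moves only by the tool arm_command, never from a script. Its arguments are lists of equal length, an entry for each row: "translation": the shift along the tool's x, y, z in cm, a list of three; "twist": the turn about the tool's z in degrees. In form: {"translation": [[x, y, z], ...], "twist": [twist, ...]}. A call has 1 to 10 rows; each row shifts and turns the pose as measured when the row begins, along the tool's axes as they then stand; what a row does not reach is not made up. A row lasts 1/8 s, in which the tool goes at most 62.5 mm and 10.7 degrees, less where a joint would pass 70% of its speed; a pose out of reach is approached as far as the arm can. A call is refused whole if a number of a shift passes 6.25 or a number of a turn 10.7, either way. A call with a gripper value outside its range is refused whole. "grip" is the opening in per cent of the stroke, from 0 (shut) to 100 (fully open), set as the call begins (left out, the last holds). The fingers move at their own pace and stop on an object; "force" is the grip in N (left out, the last holds). Time passes only in rows, so rows that do not move let the fingers close. It gives the time, the measured TCP pose, the force and the opening at its end, in the units of the state.
- telemetry.get_obs(): the state, without advancing time (a new reading comes with each control period).
- optics.read_camera(name): name is "scene" or "side" or "wrist"; returns a dict with "img" (384x512x3 uint8, blue, green, red), "fx", "fy", "cx", "cy" (pixels), "extrinsics" (4x4, takes a point from camera to world coordinates); the wrist camera has in their place "hand_eye" (4x4, takes a point from camera to tool coordinates, whose origin is the TCP and whose axes are the tool frame's). Camera axes: x right, y up, looking along -z (the intrinsics and any distortion apply to the point x, -y, -z); pixel columns grow to the right and rows downward; lengths in m; the calibration is good to about 2 mm. A picture is of the moment at which its call begins: read the wrist's pose just before it. There is no depth.
- env.sign_off(): hands the job in, once; it reports no verdict.
The state is a dict: "time_s": time; "qpos": joint angles; "joint_velocities": joint speeds; "effort": joint torques, N m; "tool_pos": TCP position; "tool_rot": TCP orientation; "force": force on the tool from outside, world axes, zero at the start; "wrist_torque": the same for the moment, N m; "grip_width": finger opening in m.
Only numpy, scipy, OpenCV 4.12 (cv2) and the standard library are available. Lean on these libraries where they do the work, as an engineer would, in place of code of your own. Each camera call takes 0.05 s, during which the arm holds its last target. There are 200 camera calls.

## Working session

There is one attempt and no reset: what is moved stays moved. The work goes in short steps, Python scripts to look and compute and a tool call to move; the robot and the scene stay as the last step left them, time stands still between calls to the robot, and variables do not carry over. Pictures are saved under pics/ and viewed, about 8 in all and at most 12, crops included, and the job is handed in when it is done.

Besides the shell and the picture viewer there is one more tool, called after ">>>" by a JSON object that holds its "fn" and its "kwargs", one argument or row to a line. arm_command: Moves the arm, as the interface text tells. Its arguments: {"type":"object","properties":{"translation":{"type":"array","items":{"type":"array","items":{"type":"number"}}},"twist":{"type":"array","items":{"type":"number"}},"grip":{"type":"number"},"force":{"type":"number"}},"required":["translation","twist"]}

```bash
ls; mkdir -p pics
python3 - <<'E'
from cell import telemetry, optics, env
import cv2,numpy as np
o=telemetry.get_obs(); print(o)
ims=[]
for n in ("scene","side","wrist"):
    c=optics.read_camera(n); cv2.imwrite(f"pics/{n}0.png",c["img"])
    print(n,{k:(np.round(v,4).tolist() if k!='img' else 0) for k,v in c.items()})
E
```

```text
pics
{'time_s': 0.0, 'qpos': array([65.49432081, 18.43901755, -4.0147262 , 83.17456292,  1.2938616 ,
       78.53925728, -3.26001557]), 'joint_velocities': array([ 0.0840891 , -0.00448553,  0.13997712, -0.0352288 ,  0.0161856 ,
        0.02070289, -0.06637673]), 'effort': array([-1.32998812e-04, -4.91281128e+01, -4.03564554e-01, -3.12526238e+01,
       -6.36726804e-02,  4.35681792e-02,  1.72794994e-04]), 'tool_pos': array([ 0.27764263, -0.58712013,  0.22146483]), 'tool_rot': array([ 1.79995200e+02,  1.07664236e-01, -6.46855902e+01]), 'force': array([-0.11615808, -0.55694453,  0.43809364]), 'wrist_torque': array([-0.01563011, -0.0792952 , -0.04811347]), 'grip_width': 0.08702667162536044}
scene {'img': 0, 'fx': 481.809, 'fy': 481.809, 'cx': 250.2722, 'cy': 193.6301, 'extrinsics': [[-0.12, -0.5272, 0.8412, 1.643], [0.9928, -0.0664, 0.1, 0.1622], [0.0031, 0.8472, 0.5313, 0.8558], [0.0, 0.0, 0.0, 1.0]]}
side {'img': 0, 'fx': 421.9627, 'fy': 421.9627, 'cx': 246.3157, 'cy': 197.7558, 'extrinsics': [[-0.832, 0.3751, -0.4087, -0.0884], [-0.5547, -0.5518, 0.6228, 0.8402], [0.0081, 0.7449, 0.6672, 0.9894], [0.0, 0.0, 0.0, 1.0]]}
wrist {'img': 0, 'fx': 299.9767, 'fy': 299.9767, 'cx': 254.716, 'cy': 191.0471, 'hand_eye': [[1.0, -0.0, -0.0001, -0.0007], [-0.0, -0.9668, -0.2554, -0.0704], [-0.0001, 0.2554, -0.9668, -0.1619], [0.0, 0.0, 0.0, 1.0]]}
```

View pics/scene0.png

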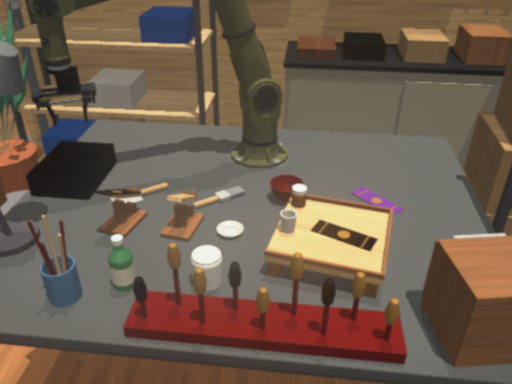

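View pics/side0.png

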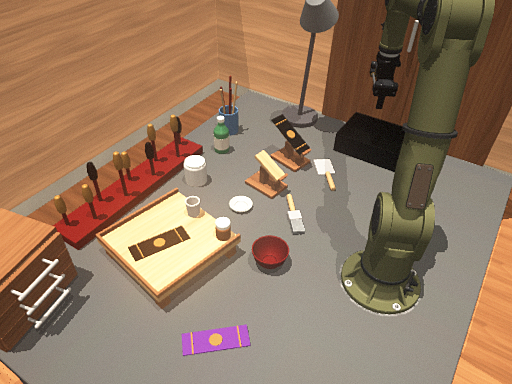

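```bash
cat > h.py <<'E'
from cell import telemetry, optics, env
import cv2,numpy as np
from scipy.spatial.transform import Rotation as Ro
def tcp(o):
    T=np.eye(4);T[:3,:3]=Ro.from_euler('xyz',o['tool_rot'],degrees=True).as_matrix();T[:3,3]=o['tool_pos'];return T
def cam(n):
    o=telemetry.get_obs(); c=optics.read_camera(n)
    c['T']=np.array(c['extrinsics']) if n!='wrist' else tcp(o)@np.array(c['hand_eye'])
    return c
def ray(c,p):
    d=np.array([(p[0]-c['cx'])/c['fx'],-(p[1]-c['cy'])/c['fy'],-1.])
    return c['T'][:3,3],c['T'][:3,:3]@d
def onz(c,p,z):
    o,d=ray(c,p);return o+d*(z-o[2])/d[2]
def proj(c,P):
    q=np.linalg.inv(c['T'])@np.append(P,1);return np.array([c['cx']-c['fx']*q[0]/q[2],c['cy']+c['fy']*q[1]/q[2]])
def tri(a,pa,b,pb):
    (o1,d1),(o2,d2)=ray(a,pa),ray(b,pb)
    s=np.linalg.lstsq(np.stack([d1,-d2],1),o2-o1,rcond=None)[0]
    A,B=o1+s[0]*d1,o2+s[1]*d2
    return (A+B)/2,np.linalg.norm(A-B)
E
python3 - <<'E'
from h import *
s=cam('scene')['img'];d=cam('side')['img']
def cr(im,x,y,w,h): return cv2.resize(im[y:y+h,x:x+w],(400,300),interpolation=cv2.INTER_CUBIC)
m=np.vstack([np.hstack([cr(s,262,178,140,105),cr(d,90,175,160,120)]),np.hstack([cr(s,90,170,120,90),cr(d,235,110,112,84)])])
cv2.imwrite('pics/comp1.png',m)
E
```

```text
(no output)
```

View pics/comp1.png

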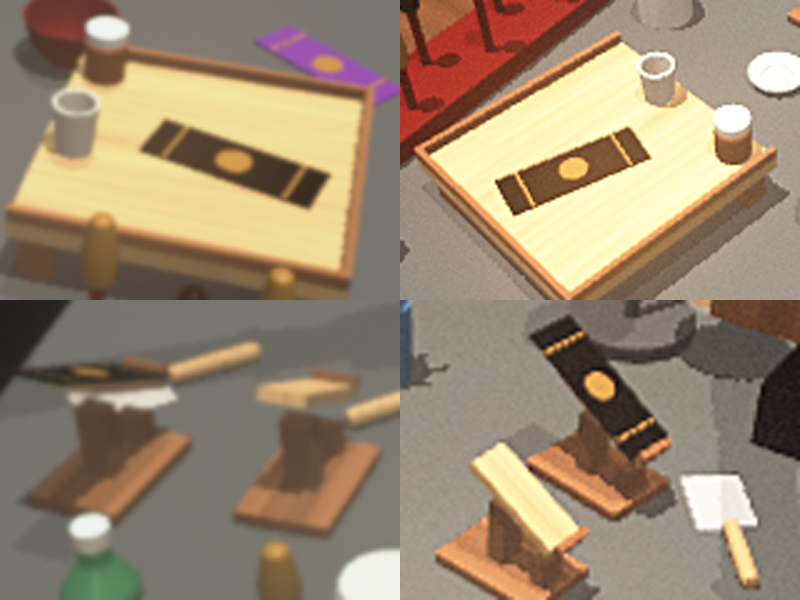

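Run:
```python
from h import *
s=cam('scene');d=cam('side')
S=lambda p:(262+p[0]*.35,178+p[1]*.35); D=lambda p:(90+p[0]*.4,175+p[1]*.4)
R=lambda p:(235+p[0]*.28,110+(p[1]-300)*.28); Q=lambda p:(90+p[0]*.3,170+(p[1]-300)*.3)
f=lambda v:np.round(v,3).tolist()
print('plate scene',[f(onz(s,S(p),.073)) for p in [(165,120),(330,175),(310,208),(140,152),(233,161)]])
print('plate side',[f(onz(d,D(p),.073)) for p in [(495,180),(633,127),(650,157),(513,215),(573,168)]] if 0 else [f(onz(d,D((p[0]-400,p[1])),.073)) for p in [(495,180),(633,127),(650,157),(513,215),(573,168)]])
print('rim scene TR,BR,BL',[f(onz(s,S(p),.084)) for p in [(372,88),(350,272),(8,208),(110,48)]])
print('rim side',[f(onz(d,D((p[0]-400,p[1])),.084)) for p in [(415,150),(620,37),(775,150),(570,292)]])
print('jar top',f(onz(s,S((107,28)),.128)),f(onz(d,D((332,117)),.128)))
print('cup top',f(onz(s,S((76,100)),.125)),f(onz(d,D((258,63)),.125)))
print('bed scene', [f(tri(s,Q(a),d,R((b[0]-400,b[1]))))if 0 else [f(x) for x in tri(s,Q(a),d,R((b[0]-400,b[1])))] for a,b in [((258,392),(472,462)),((263,402),(472,462))]])
for b in [(472,462),(503,442),(580,530),(548,548)]: 
  print(f(onz(d,R((b[0]-400,b[1])),.115)))
```

```text
plate scene [[0.518, 0.226, 0.073], [0.588, 0.378, 0.073], [0.64, 0.355, 0.073], [0.574, 0.202, 0.073], [0.577, 0.289, 0.073]]
plate side [[0.636, 0.352, 0.073], [0.56, 0.198, 0.073], [0.512, 0.225, 0.073], [0.582, 0.378, 0.073], [0.575, 0.288, 0.073]]
rim scene TR,BR,BL [[0.452, 0.432, 0.084], [0.736, 0.378, 0.084], [0.687, 0.086, 0.084], [0.409, 0.167, 0.084]]
rim side [[0.738, 0.377, 0.084], [0.673, 0.088, 0.084], [0.391, 0.141, 0.084], [0.453, 0.424, 0.084]]
jar top [0.441, 0.163, 0.128] [0.438, 0.16, 0.128]
cup top [0.57, 0.138, 0.125] [0.569, 0.134, 0.125]
bed scene [[[0.545, -0.193, 0.12], 0.027], [[0.547, -0.191, 0.115], 0.018]]
[0.545, -0.178, 0.115]
[0.538, -0.224, 0.115]
[0.404, -0.145, 0.115]
[0.416, -0.106, 0.115]
```

>>> {"fn": "arm_command", "kwargs": {
  "translation": [
    [0, 0, -5],
    [0, 0, -5],
    [-4.2, -4.1, 0],
    [-4.2, -4.1, 0],
    [-4.2, -4.1, 0],
    [-4.2, -4.1, 0],
    [-4.2, -4.1, 0],
    [-4.2, -4.1, 0],
    [-4.2, -4.1, 0],
    [0, 0, 0]
  ],
  "twist": [0, 0, 0, 0, 0, 0, 0, 0, 0, 0],
  "grip": 0
}}

```text
time_s: 1.6
tool_pos: [0.4163, -0.1871, 0.3256]
tool_rot: [-179.9, -0.2, -64.7]
force: [0.1, -1.1, 0.3]
grip_width: 0.0018
```

Run:
```python
from h import *
import pickle
c=cam('wrist');pickle.dump(c,open('rest.pkl','wb'));cv2.imwrite('pics/w1.png',c['img'])
for p in [(.49,-.16,.115)]: print(proj(c,p))
```

```text
[260.47139206 105.25321167]
```

>>> {"fn": "arm_command", "kwargs": {
  "translation": [
    [-4.2, -4.1, 0],
    [-4.2, -4.1, 0],
    [-4.2, -4.1, 0],
    [-4.2, -4.1, 0],
    [-4.2, -4.1, 0],
    [-4.2, -4.1, 0],
    [-4.2, -4.1, 0],
    [0, 0, 0]
  ],
  "twist": [0, 0, 0, 0, 0, 0, 0, 0]
}}

```text
time_s: 2.65
tool_pos: [0.5623, 0.1894, 0.3216]
tool_rot: [180.0, -0.4, -66.7]
force: [-0.9, -0.8, 0.1]
grip_width: 0.0005
```

Run:
```python
from h import *
import pickle
c=cam('wrist');pickle.dump(c,open('tray.pkl','wb'));cv2.imwrite('pics/w2.png',c['img'])
r=cv2.imread('pics/w1.png')
cv2.imwrite('pics/comp2.png',np.vstack([cv2.resize(r,(400,300)),cv2.resize(c['img'],(400,300))]))
```

```text
(no output)
```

View pics/comp2.png

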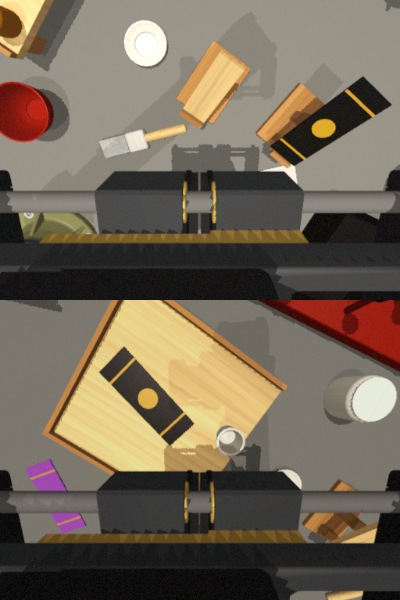

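Run:
```python
from h import *
import pickle
r=pickle.load(open('rest.pkl','rb'));t=pickle.load(open('tray.pkl','rb'))
c=t;hsv=cv2.cvtColor(c['img'],cv2.COLOR_BGR2HSV)
# plate: fill of black region near (192,130)*512/400
m=((hsv[...,2]<75)&(np.arange(384)[:,None]<205)).astype('u1') if 0 else ((hsv[...,2]<75)&(np.arange(384)[:,None]<205)).astype('uint8')
cs,_=cv2.findContours(m,cv2.RETR_EXTERNAL,cv2.CHAIN_APPROX_NONE)
cs=[k for k in cs if 100<cv2.contourArea(k)<20000]; print([(cv2.contourArea(k),cv2.boundingRect(k)) for k in cs])
k=np.vstack([k for k in cs if 120<cv2.boundingRect(k)[0]<260])
q=cv2.boxPoints(cv2.minAreaRect(k)); print('px',q.round(1).tolist())
P=np.array([onz(c,p,.073) for p in q]);print(P.round(4).tolist(),[np.linalg.norm(P[i]-P[i-1]).round(4) for i in range(4)],P.mean(0).round(4))
u=cv2.resize(c['img'][0:215,40:400],None,fx=2,fy=2,interpolation=cv2.INTER_CUBIC)
v=cv2.resize(r['img'][30:190,200:400],None,fx=3.6,fy=3.6,interpolation=cv2.INTER_CUBIC)
cv2.imwrite('pics/u.png',u);cv2.imwrite('pics/v.png',v);print(u.shape,v.shape)
```

```text
[(323.5, (302, 184, 32, 21)), (583.5, (207, 147, 41, 39)), (101.0, (65, 102, 36, 67)), (3679.5, (144, 77, 90, 94)), (720.5, (128, 61, 42, 44)), (243.5, (441, 0, 55, 18)), (1726.5, (330, 0, 182, 94))]
px [[126.5, 91.30000305175781], [158.6999969482422, 60.29999923706055], [250.10000610351562, 155.3000030517578], [217.8000030517578, 186.3000030517578]]
[[0.5851, 0.3791, 0.073], [0.6371, 0.3528, 0.073], [0.5717, 0.1992, 0.073], [0.5136, 0.2238, 0.073]] [np.float64(0.171), np.float64(0.0583), np.float64(0.1669), np.float64(0.0631)] [0.5769 0.2887 0.073 ]
(430, 720, 3) (576, 720, 3)
```

View pics/v.png

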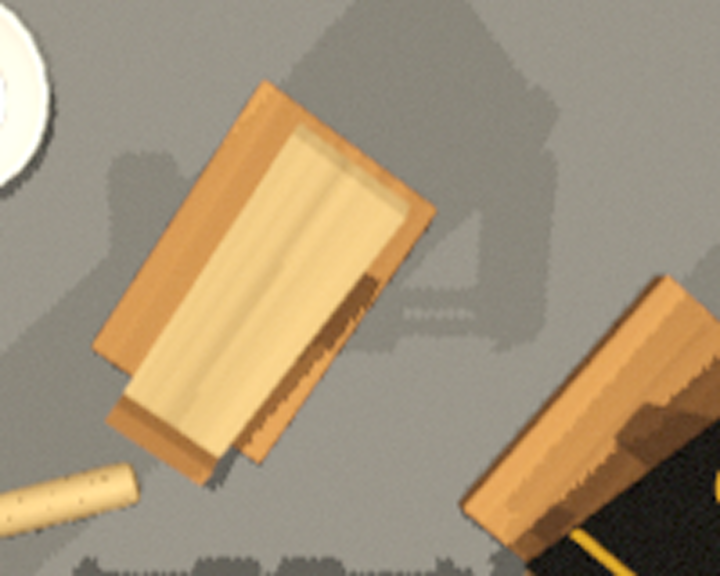

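View pics/u.png

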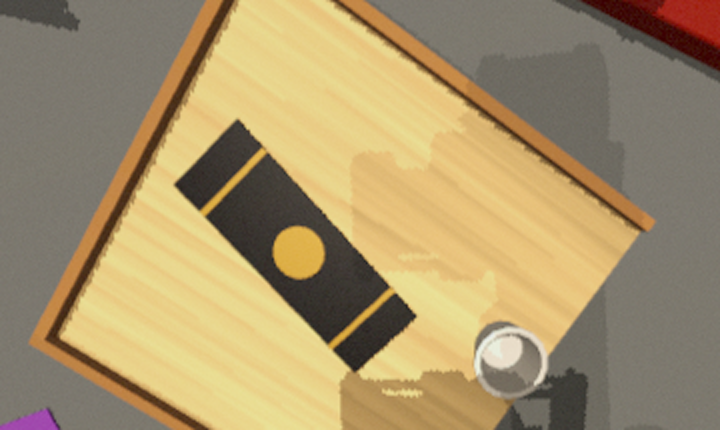

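Run:
```python
from h import *
import pickle
r=pickle.load(open('rest.pkl','rb'));t=pickle.load(open('tray.pkl','rb'))
V=lambda p:(200+p[0]/3.6-.36,30+p[1]/3.6-.36)
U=lambda p:(40+p[0]/2-.25,p[1]/2-.25)
f=lambda v:np.round(v,4).tolist()
bl,br=[onz(r,V(p),.0746) for p in [(125,395),(218,460)]]
print('low corners',f(bl),f(br),np.linalg.norm(bl-br))
for a,b in [((300,127),(408,207)),((295,141),(403,218))]:
  tl,tr=[onz(r,V(p),.1286) for p in (a,b)]
  d=(tl+tr-bl-br)[:2]/2
  print('up',f(tl),f(tr),np.linalg.norm(tl-tr),'len',np.linalg.norm(d),'expect',.115*np.cos(np.radians(28)),'yaw',np.degrees(np.arctan2(d[1],d[0])))
  m=(bl+br)[:2]/2; h=np.cos(np.radians(28)); print('origin',m+d/np.linalg.norm(d)*.086*h,(tl+tr)[:2]/2-d/np.linalg.norm(d)*.029*h)
w=(bl-br);print('yaw by low edge',np.degrees(np.arctan2(w[1],w[0]))-90)
print('tray rim corners far z.084', [f(onz(t,U(p),.084)) for p in [(33,343),(654,220),(335,-2)]], 'floor open corner',f(onz(t,U((640,230)),.07)))
print('inner corner floor',f(onz(t,U((62,340)),.07)))
print('cup rim',f(onz(t,U((511,360)),.125)))
# open edge floor points: line from (640,235) to (548,355)
e=[onz(t,U(p),.07) for p in [(638,236),(550,352)]];print('open edge',f(e[0]),f(e[1]))
# left rim (y=+150 side) outer
e=[onz(t,U(p),.084) for p in [(33,343),(205,3)]];print('y+ rim outer',f(e[0]),f(e[1]))
# scene/side jar & cup by triangulation
s=cam('scene');d=cam('side')
S=lambda p:(262+p[0]*.35,178+p[1]*.35); D=lambda p:(90+p[0]*.4,175+p[1]*.4)
print(tri(s,S((107,28)),d,D((332,117))),tri(s,S((76,100)),d,D((258,63))))
```

```text
low corners [0.4357, -0.1476, 0.0746] [0.4284, -0.19, 0.0746] 0.04307781334844612
up [0.5393, -0.1639, 0.1286] [0.5329, -0.2052, 0.1286] 0.041823403121948335 len 0.10521934967744993 expect 0.10153897317877661 yaw -8.586865143794771
origin [ 0.50715888 -0.18015034] [ 0.510798   -0.18069985]
up [0.535, -0.1643, 0.1286] [0.5293, -0.2053, 0.1286] 0.04143656540298939 len 0.1013731638076525 expect 0.10153897317877661 yaw -9.069724853341857
origin [ 0.50706067 -0.18078268] [ 0.50689693 -0.18075654]
yaw by low edge -9.693409910407766
tray rim corners far z.084 [[0.4503, 0.4312, 0.084], [0.6867, 0.0846, 0.084], [0.7233, 0.3184, 0.084]] floor open corner [0.6794, 0.0854, 0.07]
inner corner floor [0.4542, 0.4207, 0.07]
cup rim [0.5728, 0.1391, 0.125]
open edge [0.6754, 0.0848, 0.07] [0.5807, 0.104, 0.07]
y+ rim outer [0.4503, 0.4312, 0.084] [0.6904, 0.3876, 0.084]
(array([0.43817873, 0.16160188, 0.12718197]), np.float64(0.0031687094254505108)) (array([0.5683766 , 0.13652352, 0.12525768]), np.float64(0.004515683490786452))
```

>>> {"fn": "arm_command", "kwargs": {
  "translation": [
    [-4.3, -2.6, 0],
    [-4.3, -2.6, 0],
    [0, 0, 4],
    [0, 0, 4],
    [0, 0, 4],
    [0, 0, 4],
    [0, 0, 0]
  ],
  "twist": [0, 0, -10.7, -10.7, -10.7, -10.6, 0]
}}

```text
time_s: 3.68
tool_pos: [0.5886, 0.2588, 0.1606]
tool_rot: [179.0, -1.5, -25.7]
force: [-0.2, -0.1, 0.1]
grip_width: 0.0004
```

>>> {"fn": "arm_command", "kwargs": {
  "translation": [
    [-2.3, -2.2, 3],
    [0, 0, 3],
    [0, 0, 0],
    [0, 0, 0]
  ],
  "twist": [-1.7, 0, 0, 0]
}}

```text
time_s: 4.18
tool_pos: [0.5861, 0.2825, 0.1083]
tool_rot: [179.3, -2.2, -25.3]
force: [-0.2, 0.3, 0.2]
grip_width: 0.0008
```

>>> {"fn": "arm_command", "kwargs": {
  "translation": [
    [-1.1, -0.2, 1.5],
    [0, 0, 1],
    [0, 0, 0]
  ],
  "twist": [-1.3, 0, 0]
}}

```text
time_s: 4.55
tool_pos: [0.579, 0.2887, 0.0846]
tool_rot: [179.4, -2.4, -24.1]
force: [0.0, 0.2, 0.2]
grip_width: 0.0003
```

>>> {"fn": "arm_command", "kwargs": {
  "translation": [
    [-0.2, 0, 0.6],
    [0, 0, 0.5],
    [0, 0, 0.2],
    [0, 0, 0.2]
  ],
  "twist": [0, 0, 0, 0]
}}

```text
time_s: 5.05
tool_pos: [0.5787, 0.2904, 0.0736]
tool_rot: [179.5, -2.5, -24.1]
force: [-1.6, -1.5, 9.6]
grip_width: 0.0004
```

>>> {"fn": "arm_command", "kwargs": {
  "translation": [
    [-0.2, 1.0, 0.25],
    [-0.2, 1.0, 0.25],
    [-0.2, 1.0, 0.25],
    [-0.2, 1.0, 0.25]
  ],
  "twist": [0, 0, 0, 0]
}}

```text
time_s: 5.55
tool_pos: [0.5642, 0.2671, 0.0737]
tool_rot: [-179.0, -3.3, -24.0]
force: [1.9, 2.0, 9.0]
grip_width: 0.0003
```

```bash
cat > pl.py <<'E'
from h import *
# plate black+gold blob in side view, on tray
YAW=np.radians(-10.6);C=np.array([.568,.258])
def tray(p): d=np.array(p[:2])-C; c,s=np.cos(YAW),np.sin(YAW); return np.array([c*d[0]+s*d[1],-s*d[0]+c*d[1]])
for n in ('scene','side'):
    c=cam(n);hsv=cv2.cvtColor(c['img'],cv2.COLOR_BGR2HSV)
    g=np.stack([[0]*0]) if 0 else None
    # search region: projected tray floor
    cs=[(-.142,.142),(.142,.142),(.142,-.24),(-.142,-.24)]
    w=[C+np.array([[np.cos(YAW),-np.sin(YAW)],[np.sin(YAW),np.cos(YAW)]])@np.array(k) for k in cs]
    roi=np.zeros(hsv.shape[:2],'uint8');cv2.fillPoly(roi,[np.array([proj(c,[*k,.073]) for k in w]).astype(int)],1)
    gold=((hsv[...,0]>12)&(hsv[...,0]<24)&(hsv[...,1]>140)&(hsv[...,2]>110)&(roi>0)).astype('uint8')
    blk=((hsv[...,2]<70)&(roi>0)).astype('uint8')
    ks,_=cv2.findContours(blk,cv2.RETR_EXTERNAL,cv2.CHAIN_APPROX_NONE)
    for k in sorted(ks,key=cv2.contourArea)[::-1][:4]:
        if cv2.contourArea(k)<20: continue
        q=cv2.boxPoints(cv2.minAreaRect(k));P=[tray(onz(c,p,.073)) for p in q]
        print(n,cv2.contourArea(k),'rect tray mm',(np.array(P)*1000).round(0).tolist())
    cv2.imwrite(f'pics/last_{n}.png',c['img'])
E
python3 pl.py
```

```text
scene 506.5 rect tray mm [[-8.0, -70.0], [-107.0, -69.0], [-61.0, 65.0], [31.0, 57.0]]
scene 42.0 rect tray mm [[32.0, 68.0], [-14.0, 78.0], [-6.0, 90.0], [40.0, 79.0]]
side 35.5 rect tray mm [[148.0, -100.0], [146.0, -142.0], [55.0, -109.0], [58.0, -70.0]]
```

>>> {"fn": "arm_command", "kwargs": {
  "translation": [
    [-0.1, 1.5, 0.25],
    [-0.1, 1.5, 0.25],
    [0, 1.5, 0.25],
    [0, 1.5, 0.25]
  ],
  "twist": [0, 0, 0, 0]
}}

```text
time_s: 6.15
tool_pos: [0.5482, 0.2244, 0.0738]
tool_rot: [-177.4, -4.2, -23.9]
force: [1.0, 3.1, 10.1]
grip_width: 0.0001
```

Run:
```python
from h import *
c=cam('side');d=cam('scene');w=cam('wrist')
a=cv2.resize(c['img'][160:300,80:260],(540,420),interpolation=cv2.INTER_CUBIC)
b=cv2.resize(w['img'][:200],(540,180) if 0 else (459,180))
m=np.zeros((600,540,3),'uint8');m[:420]=a;m[420:,:459]=b
cv2.imwrite('pics/comp3.png',m)
```

```text
(no output)
```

View pics/comp3.png

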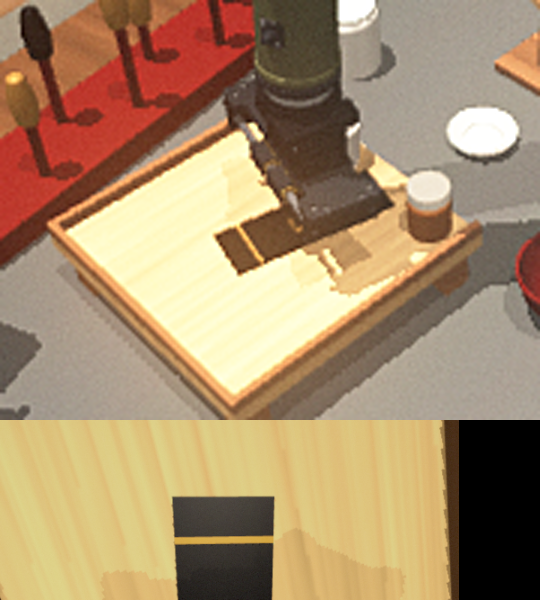

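```bash
cat > wp.py <<'E'
from h import *
from pl0 import tray
w=cam('wrist');h=cv2.cvtColor(w['img'],cv2.COLOR_BGR2HSV)
m=((h[...,2]<80)&(np.arange(384)[:,None]<215)&(np.arange(512)[None]>60)&(np.arange(512)[None]<460)).astype('uint8')
y0=int(np.argmax(m[:,200:300].sum(1)>40))
pts=[]
rows=np.arange(y0+12,min(y0+75,205),3)
for side in (0,1):
    L=[]
    for r in rows:
        # run containing the median dark column near image centre
        x=np.where(w['img'][r,:,:].max(1)<400)[0]
        d=cv2.cvtColor(w['img'][r:r+1],cv2.COLOR_BGR2HSV)[0]
        wood=(d[:,2]>120)&(d[:,1]>40)&(d[:,1]<150)
        c=np.where(~wood)[0]; mid=250
        xx=mid
        st=-1 if side==0 else 1
        while 0<xx<511 and not (wood[xx] and wood[xx+st*1] and wood[xx+st*2]): xx+=st
        L.append(onz(w,(xx-st*.5,r),.073)[:2])
    pts.append(np.array(L))
E=onz(w,(250,y0-.5),.073)
A,B=np.median(pts[0],0),np.median(pts[1],0)
def fit(L):
    v=cv2.fitLine(L.astype('float32')*1000,cv2.DIST_HUBER,0,.01,.01).ravel();d=v[:2]*(1 if v[1]<0 else -1);return v[2:]/1000,d
(p1,d1),(p2,d2)=fit(pts[0]),fit(pts[1])
d=(d1+d2);d/=np.linalg.norm(d);n=np.array([-d[1],d[0]])
mid=(p1+p2)/2
b=mid+d*((E[:2]-mid)@d); ctr=b+.085*d; a=b+.17*d
print('row',y0,'angles',[round(float(np.degrees(np.arctan2(q[1],q[0]))),1) for q in (d1,d2,d)],'width',abs((p1-p2)@n).round(4))
print('b',b.round(4),'ctr',ctr.round(4),'a',a.round(4),'tray b,c,a',[ (tray(k)*1000).round(0).tolist() for k in (b,ctr,a)])
o=telemetry.get_obs();print(o['tool_pos'].round(4),o['tool_rot'].round(1))
E
cat > pl0.py <<'E'
import numpy as np
YAW=np.radians(-10.6);C=np.array([.568,.258])
def tray(p): d=np.array(p[:2])-C; c,s=np.cos(YAW),np.sin(YAW); return np.array([c*d[0]+s*d[1],-s*d[0]+c*d[1]])
E
python3 wp.py
```

```text
row 86 angles [-113.2, -113.4, -113.3] width 0.0595
b [0.5795 0.3008] ctr [0.5459 0.2228] a [0.5122 0.1447] tray b,c,a [[3.0, 44.0], [-15.0, -39.0], [-34.0, -122.0]]
[0.548  0.2229 0.0738] [-177.6   -4.2  -23.9]
```

>>> {"fn": "arm_command", "kwargs": {
  "translation": [
    [-0.5, 1.2, 0.25],
    [-0.5, 1.2, 0.25],
    [-0.4, 1.2, 0.25],
    [-0.3, 1.2, 0.25]
  ],
  "twist": [0, 0, 0, 0]
}}

```text
time_s: 6.85
tool_pos: [0.5293, 0.1985, 0.0741]
tool_rot: [-175.7, -5.7, -23.8]
force: [1.0, 2.7, 11.6]
grip_width: 0.0009
```

```bash
python3 wp.py
```

```text
row 86 angles [-112.8, -112.1, -112.5] width 0.0596
b [0.5602 0.2772] ctr [0.5277 0.1987] a [0.4952 0.1201] tray b,c,a [[-11.0, 17.0], [-29.0, -66.0], [-46.0, -149.0]]
[0.5289 0.1977 0.0741] [-175.7   -5.7  -23.8]
```

>>> {"fn": "arm_command", "kwargs": {
  "translation": [
    [-0.1, 1.4, 0.2],
    [-0.2, 1.4, 0.2],
    [-0.2, 1.4, 0.2],
    [-0.2, 1.4, 0.2]
  ],
  "twist": [0, 0, 0, 0]
}}

```text
time_s: 7.4
tool_pos: [0.5164, 0.1623, 0.0744]
tool_rot: [-173.9, -7.1, -23.6]
force: [1.0, 3.2, 12.7]
grip_width: 0.0002
```

```bash
python3 wp.py
```

```text
row 86 angles [-110.0, -110.8, -110.4] width 0.0595
b [0.5446 0.2424] ctr [0.5149 0.1628] a [0.4853 0.0831] tray b,c,a [[-20.0, -20.0], [-35.0, -103.0], [-49.0, -187.0]]
[0.5161 0.1611 0.0744] [-173.9   -7.1  -23.7]
```

>>> {"fn": "arm_command", "kwargs": {
  "translation": [
    [-0.2, 1.1, 0.2],
    [-0.2, 1.1, 0.2]
  ],
  "twist": [0, 0]
}}

```text
time_s: 7.7
tool_pos: [0.5127, 0.149, 0.0746]
tool_rot: [-173.1, -7.9, -23.6]
force: [0.6, 3.7, 12.0]
grip_width: 0.0005
```

```bash
python3 wp.py
```

```text
row 86 angles [-109.2, -109.5, -109.4] width 0.0593
b [0.5394 0.23  ] ctr [0.5112 0.1498] a [0.483  0.0696] tray b,c,a [[-23.0, -33.0], [-36.0, -117.0], [-49.0, -201.0]]
[0.5125 0.1482 0.0746] [-173.1   -7.9  -23.6]
```

>>> {"fn": "arm_command", "kwargs": {
  "translation": [
    [-0.1, 0.9, 0.2],
    [0, 0, -1.5],
    [0, 0, -3],
    [0, 0, -3],
    [0, 0, -4],
    [0, 0, 0],
    [0, 0, 0]
  ],
  "twist": [0, 0, 0, 0, 0, 0, 0]
}}

```text
time_s: 8.62
tool_pos: [0.4908, 0.1365, 0.1906]
tool_rot: [-172.8, -8.4, -23.5]
force: [-0.7, 0.4, 0.6]
grip_width: 0.0006
```

```bash
python3 wp.py
```

```text
row 99 angles [-109.3, -108.7, -109.0] width 0.0592
b [0.5368 0.2231] ctr [0.5091 0.1427] a [0.4814 0.0624] tray b,c,a [[-24.0, -40.0], [-37.0, -124.0], [-49.0, -208.0]]
[0.491  0.1369 0.1907] [-172.7   -8.4  -23.5]
```

```bash
cat > go.py <<'E'
import sys
from h import *
o=telemetry.get_obs();T=tcp(o);x=[float(v) for v in sys.argv[1:]]
d=T[:3,:3].T@(np.array(x[:3])-T[:3,3])*100
print('t',round(o['time_s'],2),'pos',o['tool_pos'].round(4),'rot',o['tool_rot'].round(1),'F',o['force'].round(1),'w',o['grip_width'])
print('tool cm',d.round(2),'len',np.linalg.norm(d).round(1), 'twist',((o['tool_rot'][2]-x[3]+180)%360-180).round(1) if len(x)>3 else '', 'zaxis',T[:3,2].round(3))
E
python3 go.py .708 .2114 .16 -10.6; python3 go.py .708 .2114 .09 -10.6
```

```text
t 8.68 pos [0.491  0.1369 0.1907] rot [-172.7   -8.4  -23.5] F [-0.1  0.2  0.3] w 0.000662065990208733
tool cm [ 16.31 -14.67   7.41] len 23.2 twist -12.9 zaxis [ 0.183  0.058 -0.981]
t 8.68 pos [0.491  0.1369 0.1907] rot [-172.7   -8.4  -23.5] F [-0.1  0.2  0.3] w 0.000662065990208733
tool cm [ 15.29 -13.79  14.28] len 25.1 twist -12.9 zaxis [ 0.183  0.058 -0.981]
```

>>> {"fn": "arm_command", "kwargs": {
  "translation": [
    [3.5, -3.1, 1],
    [3.5, -3.1, 1.2],
    [3.5, -3.1, 1.5],
    [3.5, -3.1, 1.8],
    [3.3, -3, 1.8],
    [0, 0, 0],
    [0, 0, 0]
  ],
  "twist": [-2.6, -2.6, -2.6, -2.6, -2.6, 0, 0],
  "grip": 35
}}

```text
time_s: 9.55
tool_pos: [0.7027, 0.2277, 0.1435]
tool_rot: [-175.7, -8.6, -10.6]
force: [-0.6, -0.2, 1.0]
grip_width: 0.0305
```

```bash
python3 go.py .707 .2114 .10 -10.6
```

```text
t 9.55 pos [0.7027 0.2277 0.1435] rot [-175.7   -8.6  -10.6] F [-0.6 -0.2  1. ] w 0.03050002912811815
tool cm [0.06 1.85 4.29] len 4.7 twist 0.0 zaxis [ 0.161  0.046 -0.986]
```

```bash
python3 go.py .711 .2277 .09 -10.6;python3 go.py .711 .2277 .077 -10.6
```

```text
t 9.55 pos [0.7027 0.2277 0.1435] rot [-175.7   -8.6  -10.6] F [-0.6 -0.2  1. ] w 0.03050002912811815
tool cm [0.01 0.26 5.41] len 5.4 twist 0.0 zaxis [ 0.161  0.046 -0.986]
t 9.55 pos [0.7027 0.2277 0.1435] rot [-175.7   -8.6  -10.6] F [-0.6 -0.2  1. ] w 0.03050002912811815
tool cm [-0.19  0.35  6.69] len 6.7 twist 0.0 zaxis [ 0.161  0.046 -0.986]
```

>>> {"fn": "arm_command", "kwargs": {
  "translation": [
    [0, 0, 2.5],
    [0, 0, 2.3],
    [0, 0, 0],
    [0, 0, 0]
  ],
  "twist": [0, 0, 0, 0]
}}

```text
time_s: 10.05
tool_pos: [0.7093, 0.2271, 0.0926]
tool_rot: [-175.9, -8.6, -10.7]
force: [1.0, 0.6, -0.2]
grip_width: 0.0304
```

```bash
python3 go.py .711 .2277 .077 -10.6
python3 - <<'E'
from h import *
c=cam('wrist');d=cam('scene')
m=np.vstack([cv2.resize(c['img'][60:290,100:412],(600,442))[:300],cv2.resize(d['img'][180:300,262:402],(600,514))[:300]])
cv2.imwrite('pics/rim.png',m)
E
```

```text
t 10.05 pos [0.7093 0.2271 0.0926] rot [-175.9   -8.6  -10.7] F [ 1.   0.6 -0.2] w 0.030372620753084664
tool cm [-0.08  0.02  1.57] len 1.6 twist -0.1 zaxis [ 0.16   0.043 -0.986]
```

View pics/rim.png

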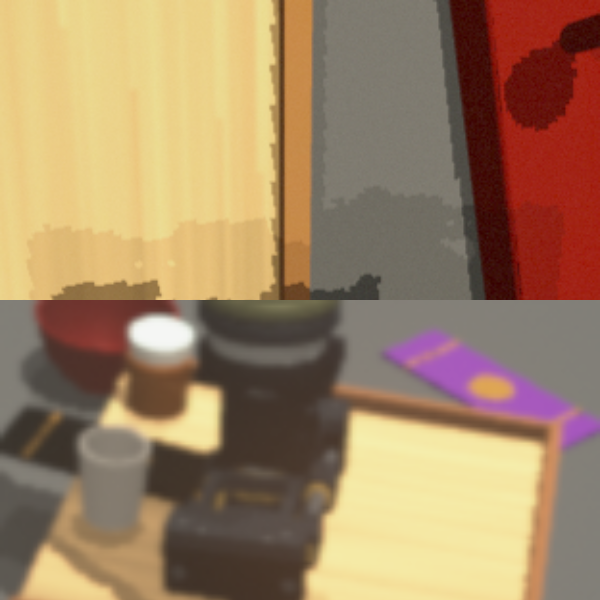

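>>> {"fn": "arm_command", "kwargs": {
  "translation": [
    [0, 0, 0.8],
    [0, 0, 0.6],
    [0, 0, 0]
  ],
  "twist": [0, 0, 0]
}}

```text
time_s: 10.52
tool_pos: [0.7125, 0.2279, 0.0796]
tool_rot: [-175.8, -8.8, -10.7]
force: [-0.8, -0.1, -0.2]
grip_width: 0.0304
```

>>> {"fn": "arm_command", "kwargs": {
  "translation": [
    [0, 0, 0],
    [0, 0, 0],
    [0, 0, 0]
  ],
  "twist": [0, 0, 0],
  "grip": 0,
  "force": 30
}}

```text
time_s: 10.9
tool_pos: [0.711, 0.2286, 0.0794]
tool_rot: [-175.9, -8.6, -10.7]
force: [-9.3, -1.2, 3.5]
grip_width: 0.0081
```

>>> {"fn": "arm_command", "kwargs": {
  "translation": [
    [0, 0, -0.3],
    [0, 0, -0.3],
    [0, 0, -0.3],
    [0, 0, -0.3],
    [0, 0, -0.3],
    [0, 0, -0.3]
  ],
  "twist": [0, 0, 0, 0, 0, 0]
}}

```text
time_s: 11.65
tool_pos: [0.7108, 0.2285, 0.0796]
tool_rot: [-175.2, -8.5, -10.6]
force: [8.7, 4.9, -15.6]
grip_width: 0.0077
```

>>> {"fn": "arm_command", "kwargs": {
  "translation": [
    [0, 0, 0],
    [0, 0, 0],
    [0, 0, -2],
    [0, 0, -1],
    [-2.5, 0, 0],
    [-0.5, 0, 0],
    [0, 0, 0]
  ],
  "twist": [0, 0, 0, 0, 0, 0, 0],
  "grip": 35
}}

```text
time_s: 12.52
tool_pos: [0.6788, 0.2325, 0.1122]
tool_rot: [-175.1, -8.9, -10.7]
force: [-0.4, -0.2, -0.5]
grip_width: 0.0306
```

>>> {"fn": "arm_command", "kwargs": {
  "translation": [
    [0, 0, 0.3],
    [0, 0, 1.4],
    [0, 0, 1.4],
    [0, 0, 0]
  ],
  "twist": [0, 0, 0, 0],
  "grip": 0
}}

```text
time_s: 13.02
tool_pos: [0.6858, 0.2328, 0.0785]
tool_rot: [-175.1, -8.9, -10.8]
force: [-0.7, -0.3, 0.6]
grip_width: 0.0022
```

>>> {"fn": "arm_command", "kwargs": {
  "translation": [
    [0.4, 0, 0],
    [0.4, 0, 0],
    [0.4, 0, 0.1],
    [0.4, 0, 0.1],
    [0.4, 0, 0.1],
    [0.4, 0, 0.1]
  ],
  "twist": [0, 0, 0, 0, 0, 0]
}}

```text
time_s: 13.78
tool_pos: [0.6987, 0.2334, 0.0768]
tool_rot: [-175.4, -7.6, -10.5]
force: [-9.8, 0.2, 4.0]
grip_width: 0.0006
```

>>> {"fn": "arm_command", "kwargs": {
  "translation": [
    [0.6, 0, 0.05],
    [0.6, 0, 0.05],
    [0.6, 0, 0.05],
    [0.6, 0, 0.05],
    [0.6, 0, 0.05],
    [0.6, 0, 0.05],
    [0.6, 0, 0.05],
    [0.6, 0, 0.05]
  ],
  "twist": [0, 0, 0, 0, 0, 0, 0, 0]
}}

```text
time_s: 14.78
tool_pos: [0.6998, 0.2407, 0.071]
tool_rot: [-176.7, -2.7, -9.0]
force: [-15.7, -3.6, 11.0]
grip_width: 0.0006
```

>>> {"fn": "arm_command", "kwargs": {
  "translation": [
    [0.6, 0, -0.15],
    [0.6, 0, -0.15],
    [0.6, 0, -0.15],
    [-1, 0, 0],
    [-1, 0, -1],
    [0, 0, -4],
    [0, 0, -5],
    [0, 0, 0]
  ],
  "twist": [0, 0, 0, 0, 0, 0, 0, 0]
}}

```text
time_s: 15.78
tool_pos: [0.6772, 0.24, 0.1768]
tool_rot: [-177.3, -0.9, -8.4]
force: [0.6, 1.4, -0.1]
grip_width: 0.0002
```

```bash
python3 go.py .4925 .0947 .165 -19.2
```

```text
t 15.78 pos [0.6772 0.24   0.1768] rot [-177.3   -0.9   -8.4] F [ 0.6  1.4 -0.1] w 0.00017049848168386905
tool cm [-16.16  17.11   0.11] len 23.5 twist 10.8 zaxis [ 0.023  0.045 -0.999]
```

>>> {"fn": "arm_command", "kwargs": {
  "translation": [
    [-3.3, 3.5, 0],
    [-3.3, 3.5, 0],
    [-3.3, 3.5, 0],
    [-3.3, 3.5, 0],
    [-3.3, 3.5, 0],
    [0, 0, 0],
    [0, 0, 0]
  ],
  "twist": [2.2, 2.2, 2.2, 2.2, 2.2, 0, 0],
  "grip": 100
}}

```text
time_s: 16.65
tool_pos: [0.4729, 0.0995, 0.1632]
tool_rot: [-177.7, -0.9, -20.3]
force: [1.0, -0.2, -0.6]
grip_width: 0.0621
```

```bash
python3 wp.py; python3 go.py .4894 .086 .13 -19.2
```

```text
row 27 angles [-108.9, -108.4, -108.7] width 0.0592
b [0.537  0.2238] ctr [0.5098 0.1432] a [0.4827 0.0627] tray b,c,a [[-24.0, -39.0], [-36.0, -124.0], [-48.0, -208.0]]
[0.4727 0.1003 0.1631] [-177.7   -0.8  -20.2]
t 16.7 pos [0.4727 0.1003 0.1631] rot [-177.7   -0.8  -20.2] F [0.2 0.2 0.6] w 0.06650425419157045
tool cm [2.02 0.9  3.3 ] len 4.0 twist -1.0 zaxis [ 0.027  0.033 -0.999]
```

>>> {"fn": "arm_command", "kwargs": {
  "translation": [
    [2.1, 1.1, 1],
    [0, 0, 1],
    [0, 0, 0],
    [0, 0, 0]
  ],
  "twist": [-1.5, 0, 0, 0]
}}

```text
time_s: 17.2
tool_pos: [0.4904, 0.092, 0.1418]
tool_rot: [-177.0, -0.4, -17.9]
force: [0.5, -0.7, 0.2]
grip_width: 0.0868
```

```bash
python3 go.py .490 .0845 .065 -18.7
```

```text
t 17.2 pos [0.4904 0.092  0.1418] rot [-177.    -0.4  -17.9] F [ 0.5 -0.7  0.2] w 0.0868265198262243
tool cm [0.14 1.13 7.64] len 7.7 twist 0.8 zaxis [ 0.023  0.048 -0.999]
```

>>> {"fn": "arm_command", "kwargs": {
  "translation": [
    [0.1, 0.7, 2],
    [0, 0.5, 2],
    [0, 0, 2],
    [0, 0, 0.7],
    [0, 0, 0]
  ],
  "twist": [0.8, 0, 0, 0, 0]
}}

```text
time_s: 17.82
tool_pos: [0.4876, 0.0826, 0.0694]
tool_rot: [-177.1, -0.4, -18.8]
force: [-0.5, 0.3, -0.0]
grip_width: 0.0872
```

```bash
python3 go.py .490 .0845 .065 -18.7
python3 - <<'E'
from h import *
d=cam('side');s=cam('scene')
m=np.hstack([cv2.resize(d['img'][140:290,120:290],(400,353)),cv2.resize(s['img'][170:290,230:370],(400,343),interpolation=cv2.INTER_CUBIC)[:353] if 0 else cv2.resize(s['img'][170:290,230:366],(400,353),interpolation=cv2.INTER_CUBIC)])
cv2.imwrite('pics/grip.png',m)
E
```

```text
t 17.82 pos [0.4876 0.0826 0.0694] rot [-177.1   -0.4  -18.8] F [-0.5  0.3 -0. ] w 0.08715981051515091
tool cm [ 0.16 -0.23  0.46] len 0.5 twist -0.1 zaxis [ 0.022  0.046 -0.999]
```

View pics/grip.png

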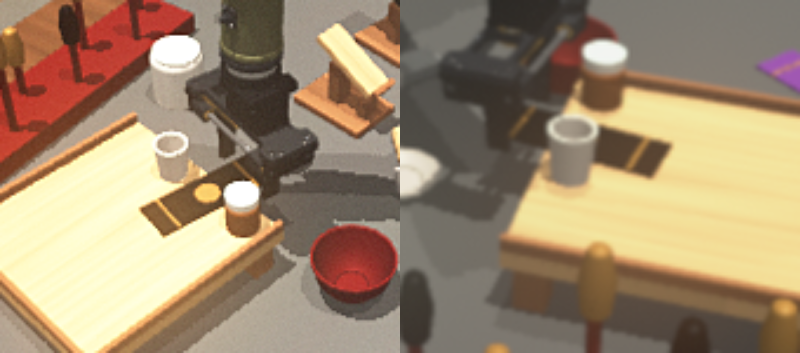

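>>> {"fn": "arm_command", "kwargs": {
  "translation": [
    [0.15, -0.1, 0.5],
    [0, 0, 0]
  ],
  "twist": [0, 0]
}}

```text
time_s: 18.18
tool_pos: [0.4913, 0.0832, 0.066]
tool_rot: [-177.1, -0.6, -18.8]
force: [-0.3, 0.2, -0.2]
grip_width: 0.087
```

>>> {"fn": "arm_command", "kwargs": {
  "translation": [
    [0, 0, 0],
    [0, 0, 0],
    [0, 0, 0],
    [0, 0, 0]
  ],
  "twist": [0, 0, 0, 0],
  "grip": 0,
  "force": 4
}}

```text
time_s: 18.68
tool_pos: [0.4917, 0.0832, 0.0666]
tool_rot: [-177.1, -0.6, -18.9]
force: [0.1, 0.5, 0.4]
grip_width: 0.06
```

```bash
python3 wp.py; python3 go.py .490 .0845 .065 -18.7
```

```text
row 2 angles [-107.3, -106.7, -107.0] width 0.0597
b [0.528 0.199] ctr [0.5032 0.1177] a [0.4783 0.0364] tray b,c,a [[-28.0, -65.0], [-38.0, -150.0], [-47.0, -234.0]]
[0.4917 0.0832 0.0666] [-177.1   -0.6  -18.9]
t 18.73 pos [0.4917 0.0832 0.0666] rot [-177.1   -0.6  -18.9] F [ 0.2  1.4 -0.1] w 0.059931226880837185
tool cm [-0.21 -0.06  0.16] len 0.3 twist -0.2 zaxis [ 0.027  0.045 -0.999]
```

```bash
cat > pit.py <<'E'
from h import *
import sys
# pitch of held plate: gold line/disc rows on the image centre column vs. distance D from the grip point, all in tool frame (y,z)
w=cam('wrist');o=telemetry.get_obs();T=tcp(o);H=np.array(w['hand_eye'])
h=cv2.cvtColor(w['img'],cv2.COLOR_BGR2HSV)
g=(h[:215,235:270,0]>10)&(h[:215,235:270,0]<28)&(h[:215,235:270,1]>130)&(h[:215,235:270,2]>100)
r=g.mean(1)>.8
runs=[];s=None
for i,v in enumerate(r):
    if v and s is None:s=i
    if not v and s is not None: runs.append((s,i-1));s=None
dark=(h[:215,235:270,2]<80).mean(1)>.8
print('gold runs',runs,'dark rows',np.where(dark)[0][[0,-1]] if dark.any() else None)
zp=float(sys.argv[1])/1000 # plate pivot height behind TCP
for a,b in runs:
    p=((252.),(a+b)/2)
    d=H[:3,:3]@np.array([(p[0]-w['cx'])/w['fx'],-(p[1]-w['cy'])/w['fy'],-1]);c=H[:3,3]
    if len(sys.argv)>2:
        D=float(sys.argv[2])
        # |c+s d - (.,0,-zp)| = D in y,z
        e=np.array([c[1],c[2]+zp]);f=d[1:]
        for s in np.roots([f@f,2*e@f,e@e-D*D]):
            q=e+s*f
            if np.isreal(s): print((a,b),'y,z rel',q.round(4),'drop angle tool',np.degrees(np.arctan2(q[1],-q[0])).round(1))
    else:
        s=(-zp-c[2])/d[2];print((a,b),'y at plate plane if level',(c+s*d).round(4))
print(o['tool_pos'].round(4),o['tool_rot'].round(1),o['grip_width'])
E
python3 pit.py 5
```

```text
gold runs [(0, 1), (95, 155)] dark rows [  3 214]
(0, 1) y at plate plane if level [-0.0012 -0.1204 -0.005 ]
(95, 155) y at plate plane if level [-0.0013 -0.0641 -0.005 ]
[0.4917 0.0832 0.0666] [-177.1   -0.6  -18.9] 0.05992656792424412
```

>>> {"fn": "arm_command", "kwargs": {
  "translation": [
    [0, 0, -0.6],
    [0, -0.1, -0.6],
    [0, -0.1, -0.6],
    [0, 0, 0]
  ],
  "twist": [0, 0, 0, 0]
}}

```text
time_s: 19.27
tool_pos: [0.492, 0.0845, 0.0861]
tool_rot: [-177.1, -0.6, -18.8]
force: [-0.2, -0.2, -0.8]
grip_width: 0.06
```

```bash
python3 pit.py 5
```

```text
gold runs [(7, 15), (98, 154)] dark rows [  0 214]
(7, 15) y at plate plane if level [-0.0012 -0.1161 -0.005 ]
(98, 154) y at plate plane if level [-0.0013 -0.0636 -0.005 ]
[0.4918 0.0844 0.0859] [-177.1   -0.6  -18.8] 0.0598978256361121
```

```bash
python3 pit.py 5 .1225
```

```text
gold runs [(7, 15), (98, 154)] dark rows [  0 214]
(7, 15) y,z rel [-0.1212  0.0177] drop angle tool 8.3
(7, 15) y,z rel [-0.093  -0.0798] drop angle tool -40.6
(98, 154) y,z rel [-0.0588  0.1075] drop angle tool 61.3
(98, 154) y,z rel [-0.0681 -0.1018] drop angle tool -56.2
[0.4915 0.0843 0.0856] [-177.1   -0.6  -18.8] 0.060023528760576
```

>>> {"fn": "arm_command", "kwargs": {
  "translation": [
    [0, -0.1, -0.6],
    [0, -0.1, -0.6],
    [0, -0.2, -0.6],
    [0, -0.2, -0.6],
    [0, -0.2, -0.6],
    [0, 0, 0]
  ],
  "twist": [0, 0, 0, 0, 0, 0]
}}

```text
time_s: 20.12
tool_pos: [0.4935, 0.0912, 0.1182]
tool_rot: [-177.1, -0.6, -18.8]
force: [-0.7, -1.1, -0.3]
grip_width: 0.0596
```

```bash
python3 pit.py 5 .1225
```

```text
gold runs [(36, 41), (108, 156)] dark rows [  4 214]
(36, 41) y,z rel [-0.114   0.0448] drop angle tool 21.4
(36, 41) y,z rel [-0.0855 -0.0877] drop angle tool -45.7
(108, 156) y,z rel [-0.0535  0.1102] drop angle tool 64.1
(108, 156) y,z rel [-0.0671 -0.1025] drop angle tool -56.8
[0.4933 0.091  0.1179] [-177.1   -0.6  -18.8] 0.059893968157557056
```

>>> {"fn": "arm_command", "kwargs": {
  "translation": [
    [0, -0.3, -0.6],
    [0, -0.3, -0.6],
    [0, -0.3, -0.6],
    [0, -0.3, -0.6],
    [0, 0, 0]
  ],
  "twist": [0, 0, 0, 0, 0]
}}

```text
time_s: 20.8
tool_pos: [0.4966, 0.1022, 0.1441]
tool_rot: [-177.1, -0.6, -18.8]
force: [-0.2, 0.1, -0.7]
grip_width: 0.0598
```

```bash
python3 pit.py 5 .1225
```

```text
gold runs [(61, 65), (120, 161)] dark rows [ 37 214]
(61, 65) y,z rel [-0.1032  0.066 ] drop angle tool 32.6
(61, 65) y,z rel [-0.08   -0.0928] drop angle tool -49.2
(120, 161) y,z rel [-0.0458  0.1136] drop angle tool 68.0
(120, 161) y,z rel [-0.0657 -0.1034] drop angle tool -57.6
[0.4965 0.102  0.1438] [-177.1   -0.5  -18.8] 0.05976700126604468
```

>>> {"fn": "arm_command", "kwargs": {
  "translation": [
    [0, 0, 0],
    [0, 0, 0],
    [0, 0, -1],
    [0, 0, -2],
    [0, 0, -3],
    [0, 0, -4],
    [0, 0, -4],
    [0, 0, -2],
    [0, 0, 0]
  ],
  "twist": [0, 0, 0, 0, 0, 0, 0, 0, 0],
  "force": 30
}}

```text
time_s: 21.98
tool_pos: [0.4915, 0.095, 0.3099]
tool_rot: [-177.2, -0.5, -18.7]
force: [-0.6, -0.3, -1.8]
grip_width: 0.0586
```

```bash
python3 pit.py 5 .1225; python3 go.py .5566 -.19 .30 80.8
```

```text
gold runs [(63, 67), (121, 161)] dark rows [ 39 214]
(63, 67) y,z rel [-0.1021  0.0677] drop angle tool 33.5
(63, 67) y,z rel [-0.0796 -0.0932] drop angle tool -49.5
(121, 161) y,z rel [-0.0454  0.1138] drop angle tool 68.3
(121, 161) y,z rel [-0.0656 -0.1034] drop angle tool -57.6
[0.491  0.0951 0.3089] [-177.2   -0.4  -18.7] 0.058792508407524806
t 22.02 pos [0.491  0.0951 0.3089] rot [-177.2   -0.4  -18.7] F [-0.4 -0.7 -0.4] w 0.058792508407524806
tool cm [15.33 24.93 -0.2 ] len 29.3 twist -99.5 zaxis [ 0.022  0.043 -0.999]
```

>>> {"fn": "arm_command", "kwargs": {
  "translation": [
    [3.1, 5, 0],
    [3.1, 5, 0],
    [3.1, 5, 0],
    [3.1, 5, 0],
    [3.1, 5, 0],
    [0, 0, 0]
  ],
  "twist": [0, 0, 0, 0, 0, 0]
}}

```text
time_s: 22.78
tool_pos: [0.5585, -0.1969, 0.2886]
tool_rot: [-177.3, 0.2, -18.3]
force: [0.4, -0.4, -2.1]
grip_width: 0.0589
```

>>> {"fn": "arm_command", "kwargs": {
  "translation": [
    [0, 0, 0],
    [0, 0, 0],
    [0, 0, 0],
    [0, 0, 0],
    [0, 0, 0],
    [0, 0, 0],
    [0, 0, 0],
    [0, 0, 0],
    [0, 0, 0],
    [0, 0, 0]
  ],
  "twist": [-10, -10, -10, -10, -10, -10, -10, -10, -10, 0]
}}

```text
time_s: 24.02
tool_pos: [0.5539, -0.183, 0.2758]
tool_rot: [-178.9, -3.3, 75.6]
force: [0.5, 0.5, -1.0]
grip_width: 0.0587
```

```bash
python3 pit.py 5 .1225; python3 go.py .5597 -.1895 .25 80.8; python3 -c "
from h import *; print(telemetry.get_obs()['qpos'].round(1))"
```

```text
gold runs [(62, 66), (120, 160)] dark rows [ 39 214]
(62, 66) y,z rel [-0.1017  0.0683] drop angle tool 33.9
(62, 66) y,z rel [-0.0785 -0.0941] drop angle tool -50.2
(120, 160) y,z rel [-0.0451  0.1139] drop angle tool 68.4
(120, 160) y,z rel [-0.0647 -0.104 ] drop angle tool -58.1
[ 0.5539 -0.1829  0.2758] [-178.9   -3.3   75.5] 0.05887695050991286
t 24.07 pos [ 0.5539 -0.1829  0.2758] rot [-178.9   -3.3   75.5] F [-0.6  0.6 -0.7] w 0.05887695050991286
tool cm [-0.64  0.78  2.53] len 2.7 twist -5.3 zaxis [-0.005  0.061 -0.998]
[ 74.5  27.6 -77.1  85.3  23.4  88.4  73.7]
```

>>> {"fn": "arm_command", "kwargs": {
  "translation": [
    [-0.3, 0.3, 1],
    [-0.3, 0.3, 1],
    [0, 0, 1],
    [0, 0, 0]
  ],
  "twist": [-2.5, -2.5, -0.5, 0]
}}

```text
time_s: 24.58
tool_pos: [0.5579, -0.1881, 0.2418]
tool_rot: [-179.1, -3.4, 81.2]
force: [0.3, 0.2, -0.4]
grip_width: 0.0587
```

```bash
python3 go.py .5583 -.1893 .19 80.8; python3 -c "
from h import *; print(telemetry.get_obs()['qpos'].round(1))"
```

```text
t 24.57 pos [ 0.5579 -0.1881  0.2418] rot [-179.1   -3.4   81.2] F [ 0.3  0.2 -0.4] w 0.05871317856941193
tool cm [-0.42  0.14  5.16] len 5.2 twist 0.4 zaxis [-0.007  0.062 -0.998]
[ 74.   30.1 -76.8  87.5  25.8  85.8  78.3]
```

>>> {"fn": "arm_command", "kwargs": {
  "translation": [
    [-0.2, 0.1, 2],
    [-0.2, 0, 2],
    [0, 0, 1],
    [0, 0, 0]
  ],
  "twist": [0.4, 0, 0, 0]
}}

```text
time_s: 25.08
tool_pos: [0.5574, -0.1892, 0.1873]
tool_rot: [-179.0, -3.4, 80.7]
force: [0.5, -1.0, -1.0]
grip_width: 0.0591
```

```bash
python3 go.py .5583 -.1893 .170 80.8; python3 pit.py 5 .1225;python3 - <<'E'
from h import *
d=cam('side');s=cam('scene');w=cam('wrist')
a=cv2.resize(d['img'][90:200,230:376],(398,300),interpolation=cv2.INTER_CUBIC)
b=cv2.resize(s['img'][150:250,110:243],(399,300),interpolation=cv2.INTER_CUBIC)
c=cv2.resize(w['img'][0:215,80:432],(490,300))
m=np.zeros((600,800,3),'uint8');m[:300,:398]=a;m[:300,400:799]=b;m[300:,:490]=c
cv2.imwrite('pics/pre.png',m)
E
```

```text
t 25.07 pos [ 0.5574 -0.1892  0.1873] rot [-179.    -3.4   80.7] F [ 0.5 -1.  -1. ] w 0.05908083971334626
tool cm [-0.09  0.13  1.72] len 1.7 twist -0.1 zaxis [-0.008  0.062 -0.998]
gold runs [(28, 37), (62, 67), (120, 161)] dark rows [ 39 214]
(28, 37) y,z rel [-0.1153  0.0413] drop angle tool 19.7
(28, 37) y,z rel [-0.0854 -0.0879] drop angle tool -45.8
(62, 67) y,z rel [-0.1014  0.0688] drop angle tool 34.2
(62, 67) y,z rel [-0.0782 -0.0943] drop angle tool -50.3
(120, 161) y,z rel [-0.0445  0.1141] drop angle tool 68.7
(120, 161) y,z rel [-0.0645 -0.1041] drop angle tool -58.2
[ 0.5576 -0.1893  0.1878] [-179.    -3.4   80.7] 0.058669289891703245
```

View pics/pre.png

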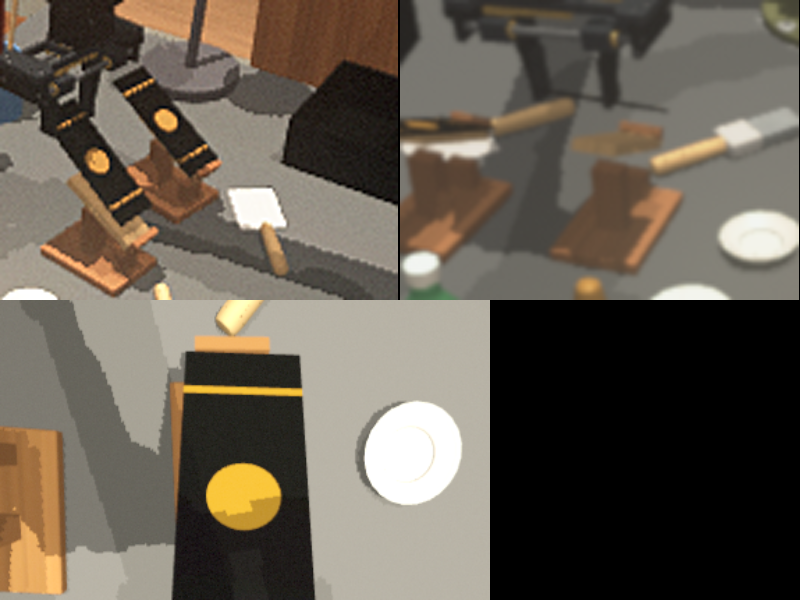

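Run:
```python
from h import *
w=cam('wrist')
O=np.array([.507,-.181]);y=np.radians(-9.2);u=np.array([np.cos(y),np.sin(y)]);v=np.array([-u[1],u[0]])
cv=lambda p:(80+p[0]*352/490,(p[1]-300)*215/300)
bf=lambda P:((P[:2]-O)@u*1000,(P[:2]-O)@v*1000)
for p in [(195,337),(269,337)]: print('ledge',np.round(bf(onz(w,cv(p),.0793)),1))
T=tcp(telemetry.get_obs())
g=(T@np.array([0,0,-.005,1]))[:3]
zb=g[2]-.147*np.sin(np.radians(34.2+.8))
for p in [(184,352),(300,352)]: print('b end',np.round(bf(onz(w,cv(p),zb)),1),zb)
print('grip',np.round(bf(g),1),g)
tc=T[:3,3];print('jaw z comp',T[2,0], 'tool y z',T[2,1])
```

```text
ledge [-86.5 -20.9]
ledge [-87.2  22.9]
b end [-71.3 -25.5] 0.1098430185196311
b end [-72.   36.1] 0.1098430185196311
grip [52.2 -0.3] [ 0.55847676 -0.18967197  0.19415875]
jaw z comp 0.059208019367544294 tool y z -0.015106624644921202
```

>>> {"fn": "arm_command", "kwargs": {
  "translation": [
    [0, 0, 0.8],
    [-0.05, 0, 0.8],
    [-0.05, 0, 0.7],
    [0, 0, 0]
  ],
  "twist": [-1.2, -1, 0, 0]
}}

```text
time_s: 25.82
tool_pos: [0.5584, -0.189, 0.1648]
tool_rot: [-179.3, -3.4, 83.1]
force: [-0.1, 0.2, -0.7]
grip_width: 0.0587
```

```bash
cat > bf.py <<'E'
from h import *
w=cam('wrist');ob=telemetry.get_obs();T=tcp(ob)
O=np.array([.507,-.181]);y=np.radians(-9.2);u=np.array([np.cos(y),np.sin(y)]);v=np.array([-u[1],u[0]])
bf=lambda P:np.round(((P[:2]-O)@u*1000,(P[:2]-O)@v*1000,P[2]*1000),1)
h=cv2.cvtColor(w['img'],cv2.COLOR_BGR2HSV)
g=(h[:120,150:360,0]>18)&(h[:120,150:360,0]<30)&(h[:120,150:360,1]>150)&(h[:120,150:360,2]>120)
ks,_=cv2.findContours(g.astype('uint8'),cv2.RETR_EXTERNAL,cv2.CHAIN_APPROX_NONE)
H=T@np.array([0,0,-.005,1.]);G=H[:3]
ks=[k for k in ks if cv2.boundingRect(k)[2]>45 and cv2.boundingRect(k)[3]<18]
print('grip',bf(G),'yaw',ob['tool_rot'].round(1),'jawz',T[2,0].round(3),'F',ob['force'].round(1),'t',round(ob['time_s'],2))
for k in ks:
    k=k.reshape(-1,2)+[150,0]
    l,r=k[k[:,0].argmin()],k[k[:,0].argmax()];l=[l[0]-.5,k[k[:,0]<=l[0]+3][:,1].mean()];r=[r[0]+.5,k[k[:,0]>=r[0]-3][:,1].mean()]
    m=np.mean([l,r],0)
    o,d=ray(w,m);e=o-G;n=T[:3,0]
    for s in np.roots([d@d,2*e@d,e@e-.1225**2]).real:
        P=o+s*d
        if P[2]<G[2]: print('line mid',bf(P),'drop',np.degrees(np.arcsin((G[2]-P[2])/.1225)).round(1),'heading lat/len', ((G-P)[:2]@v/((G-P)[:2]@u)).round(4), 'b end',bf(G+(P-G)*.147/.1225))
E
python3 bf.py
```

```text
grip [ 52.3   0.  170.2] yaw [-179.3   -3.4   83.1] jawz 0.059 F [-0.3 -0.4 -0.8] t 25.88
line mid [-50.1   0.3 103. ] drop 33.3 heading lat/len -0.0028 b end [-70.6   0.4  89.5]
```

>>> {"fn": "arm_command", "kwargs": {
  "translation": [
    [0, -0.3, 0.4],
    [0, 0, 0.4],
    [0, 0, 0],
    [0, 0, 0]
  ],
  "twist": [0, 0, 0, 0]
}}

```text
time_s: 26.38
tool_pos: [0.5556, -0.1882, 0.1571]
tool_rot: [-179.4, -3.4, 83.1]
force: [0.7, 0.5, 0.1]
grip_width: 0.059
```

```bash
python3 bf.py
```

```text
grip [ 49.1   0.4 162.1] yaw [-179.4   -3.4   83.1] jawz 0.059 F [-1.2  0.9 -1.2] t 26.43
line mid [-53.    0.8  94.5] drop 33.5 heading lat/len -0.0037 b end [-73.5   0.8  81. ]
```

>>> {"fn": "arm_command", "kwargs": {
  "translation": [
    [0, 0, 0.2],
    [0, 0, 0.2],
    [0, 0, 0]
  ],
  "twist": [0, 0, 0]
}}

```text
time_s: 26.8
tool_pos: [0.5556, -0.1879, 0.1531]
tool_rot: [-179.4, -3.4, 83.1]
force: [-0.7, -0.3, -0.3]
grip_width: 0.0587
```

>>> {"fn": "arm_command", "kwargs": {
  "translation": [
    [0, 0, 0],
    [0, 0.05, 0.2],
    [0, 0.05, 0.2],
    [0, 0.05, 0.2],
    [0, 0, 0]
  ],
  "twist": [0, 0, 0, 0, 0],
  "force": 5
}}

```text
time_s: 27.42
tool_pos: [0.5576, -0.1879, 0.1469]
tool_rot: [-179.4, -3.4, 83.1]
force: [-0.0, 0.4, -0.5]
grip_width: 0.06
```

```bash
python3 bf.py
```

```text
grip [ 51.1   1.  152. ] yaw [-179.4   -3.4   83.1] jawz 0.059 F [-0.5 -0.8 -0.2] t 27.48
line mid [-55.2   0.9  91.1] drop 29.8 heading lat/len 0.0016 b end [-76.5   0.8  78.9]
```

>>> {"fn": "arm_command", "kwargs": {
  "translation": [
    [0, 0.07, 0.2],
    [-0.02, 0.07, 0.2],
    [0, 0.05, 0.2],
    [0, 0, 0]
  ],
  "twist": [0, 0, 0, 0]
}}

```text
time_s: 27.98
tool_pos: [0.5606, -0.1882, 0.1413]
tool_rot: [-179.6, -3.4, 83.1]
force: [0.3, -0.4, 0.5]
grip_width: 0.0598
```

```bash
python3 bf.py
```

```text
grip [ 54.1   1.2 146.2] yaw [-179.6   -3.4   83.1] jawz 0.059 F [ 1.3  0.2 -0.4] t 28.02
line mid [-54.8   1.   90. ] drop 27.3 heading lat/len 0.002 b end [-76.6   1.   78.8]
```

>>> {"fn": "arm_command", "kwargs": {
  "translation": [
    [0, 0.03, 0.15],
    [0, 0, 0.1],
    [0, 0, 0]
  ],
  "twist": [0, 0, 0],
  "force": 3
}}

```text
time_s: 28.4
tool_pos: [0.5613, -0.1881, 0.1392]
tool_rot: [-179.6, -3.4, 83.1]
force: [1.1, -1.5, 0.5]
grip_width: 0.0596
```

```bash
python3 bf.py;python3 - <<'E'
from h import *
d=cam('side');s=cam('scene')
a=cv2.resize(d['img'][110:190,240:346],(399,300),interpolation=cv2.INTER_CUBIC)
b=cv2.resize(s['img'][180:250,140:233],(399,300),interpolation=cv2.INTER_CUBIC)
cv2.imwrite('pics/lay.png',np.hstack([a,b]))
E
```

```text
grip [ 54.8   1.4 144.2] yaw [-179.6   -3.4   83.1] jawz 0.059 F [ 0.9 -1.   2.3] t 28.45
line mid [-10.3   5.7  40.5] drop 57.9 heading lat/len -0.0658 b end [-23.3   6.6  19.7]
line mid [-55.8   1.3  91.5] drop 25.5 heading lat/len 0.0014 b end [-78.    1.2  80.9]
```

View pics/lay.png

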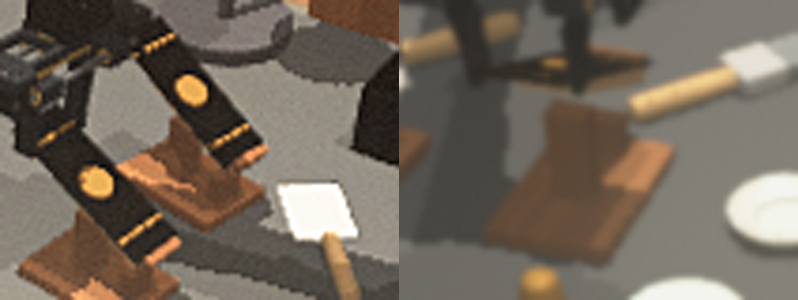

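>>> {"fn": "arm_command", "kwargs": {
  "translation": [
    [0, 0, -0.1],
    [0, 0, 0],
    [0, 0, 0],
    [0, 0, 0],
    [0, 0, 0]
  ],
  "twist": [0, 0, 0, 0, 0],
  "grip": 100
}}

```text
time_s: 29.18
tool_pos: [0.5599, -0.1877, 0.1391]
tool_rot: [-179.4, -3.4, 83.1]
force: [-0.5, 0.4, 1.3]
grip_width: 0.0865
```

```bash
python3 bf.py
```

```text
grip [ 53.3   1.5 144.1] yaw [-179.4   -3.4   83.1] jawz 0.059 F [ 0.5  0.5 -0.2] t 29.23
line mid [-55.    1.7  87. ] drop 27.8 heading lat/len -0.0019 b end [-76.7   1.7  75.6]
```

>>> {"fn": "arm_command", "kwargs": {
  "translation": [
    [0, 0, -1],
    [0, 0, -2],
    [0, 0, -3],
    [0, 0, -4],
    [0, 0, -4],
    [0, 0, -3],
    [0, 0, 0]
  ],
  "twist": [0, 0, 0, 0, 0, 0, 0]
}}

```text
time_s: 30.1
tool_pos: [0.5614, -0.1972, 0.323]
tool_rot: [-179.8, -3.3, 83.2]
force: [0.8, 0.4, -0.0]
grip_width: 0.0868
```

Run:
```python
from h import *
w=cam('wrist');d=cam('side');s=cam('scene')
a=cv2.resize(d['img'][100:200,230:363],(400,300),interpolation=cv2.INTER_CUBIC)
b=cv2.resize(s['img'][170:290,262:422],(400,300),interpolation=cv2.INTER_CUBIC)
c=cv2.resize(w['img'][0:192,120:376],(400,300),interpolation=cv2.INTER_CUBIC)
e=cv2.resize(d['img'][165:285,90:250],(400,300),interpolation=cv2.INTER_CUBIC)
cv2.imwrite('pics/fin.png',np.vstack([np.hstack([a,b]),np.hstack([c,e])]))
import pickle;pickle.dump(w,open('fin.pkl','wb'))
```

View pics/fin.png

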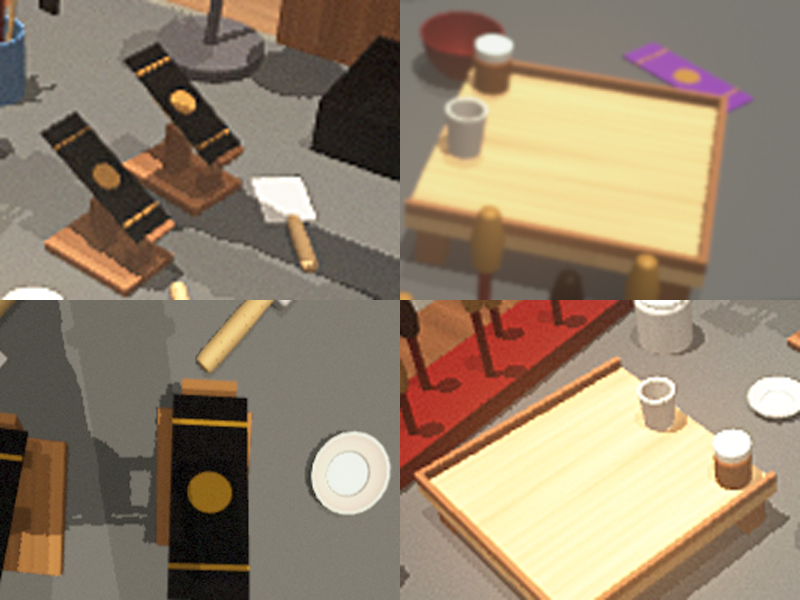

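Run:
```python
from h import *
import pickle
w=pickle.load(open('fin.pkl','rb'))
O=np.array([.507,-.181,.115]);y=np.radians(-9.2);t=np.radians(28)
h=np.array([np.cos(y),np.sin(y),0]);Z=np.array([0,0,1.])
u=h*np.cos(t)+Z*np.sin(t);n=-h*np.sin(t)+Z*np.cos(t);v=np.cross(n,u)
def bed(p,off=.003):
    o,d=ray(w,p);s=((O+n*off-o)@n)/(d@n);P=o+s*d-O;return (round(P@u*1000,1),round(P@v*1000,1))
hs=cv2.cvtColor(w['img'],cv2.COLOR_BGR2HSV)
g=((hs[:192,220:290,0]>14)&(hs[:192,220:290,0]<30)&(hs[:192,220:290,1]>150)&(hs[:192,220:290,2]>90)).astype('uint8')
for k in cv2.findContours(g,cv2.RETR_EXTERNAL,cv2.CHAIN_APPROX_NONE)[0]:
    if len(k)<30: continue
    k=k.reshape(-1,2)+[220,0];c=k.min(0)/2+k.max(0)/2;print('gold',c,bed(c),'ends',bed(k[k[:,0].argmin()]),bed(k[k[:,0].argmax()]))
cv_=lambda p:(120+p[0]*.64,(p[1]-300)*.64)
print('b corners',bed(cv_((174.5,395))),bed(cv_((248,398))))
print('ledge top ends (off 10)',bed(cv_((182,381)),.010),bed(cv_((237,382)),.010))
```

```text
gold [253.  170.5] (np.float64(59.8), np.float64(1.8)) ends (np.float64(58.9), np.float64(-26.8)) (np.float64(60.7), np.float64(30.8))
gold [253.5 122.5] (np.float64(-0.2), np.float64(1.8)) ends (np.float64(-4.0), np.float64(-14.4)) (np.float64(4.9), np.float64(18.0))
gold [252.5  85.5] (np.float64(-49.8), np.float64(0.0)) ends (np.float64(-59.7), np.float64(-34.1)) (np.float64(-59.4), np.float64(34.4))
gold [222.5  76.5] (np.float64(-60.2), np.float64(-37.2)) ends (np.float64(-69.2), np.float64(-39.3)) (np.float64(-49.9), np.float64(-35.0))
gold [253.5  56. ] (np.float64(-91.8), np.float64(0.8)) ends (np.float64(-97.7), np.float64(-20.2)) (np.float64(-88.7), np.float64(21.9))
b corners (np.float64(-83.1), np.float64(-26.5)) (np.float64(-84.0), np.float64(33.0))
ledge top ends (off 10) (np.float64(-90.9), np.float64(-20.8)) (np.float64(-92.9), np.float64(23.1))
```

```bash
python3 -c "
from cell import env,telemetry
o=telemetry.get_obs();print(o['time_s'],o['force']);print(env.sign_off())"
```

```text
30.25 [ 0.15757176 -0.07387175  0.00504823]
the job is handed in; nothing more can be done
None
```

The black plate is on the empty drying rest, decorated face up. I handed the job in at 30.3 s with the gripper open and clear of everything.

- **Slide:** I dragged the plate under the shut fingertips between the jar and the cup until about 34% of it overhung the open side.
- **Untilting the tool:** The drag had tilted the tool by about 11°. I corrected that against the fixed tray rim, which a move command alone could not do. I first gripped the rim and pulled, which did not help, then pushed the shut fingertips outward against it, which did.
- **Lift and place:** The moves could not tilt the tool, so I gripped the overhanging end lightly across its width. I raised that end until the plate hung at roughly 32° and then tightened the grip. At the rest I set the low end at the ledge, lowered the plate flat and let go.

**Last checks:**
- **Position:** The disc centre was at bed (−0.2, +1.8) mm. The ledge centre measured about +1 mm across, so the plate is about 1 mm off centre.
- **Straightness:** It is within about 1°.
- **Left alone:** The jar, the cup and the finished plate look unmoved in the final picture.

**Checks that disagreed:** The low end measured at about −83.5 mm against the ledge face at −86 mm. That disagrees by about 2 mm with the ledge contact I measured just before release, and it is near the camera calibration's limit. The tool's jaws were also still tilted about 3.4° during placing, so the plate settled flat on release instead of being held exactly level across.

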